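# Clear the jig and start its hold-down bolt

### The arm

A 7-joint arm with a two-finger parallel gripper is mounted at the origin on the work surface. World frame = base frame: x ahead of the robot, y to its left, z up, the work surface at z = 0. Lengths are in m, angles in degrees, forces in N, time in s.
With the tool pointing down it reaches from about 0.35 to 0.9 m from the base axis. Payload 19.9 kg.
Tool frame: the origin (TCP) lies midway between the tips of the shut fingers; the grasp point (between the pads) lies r.tcp_to_grasp behind it (r.tcp_to_grasp is the distance from the TCP to the grasp point, in m); z points along the fingers, y is the line along which they close (so a half turn about z gives the same grasp; the last joint's range is limited). The gripper opens to 85 mm and grips with 20 to 120 N. Pads are 22 mm wide; open, the fingers measure 114 mm over their backs; the gripper's body (76 mm by 85 mm) begins 54 mm behind the grasp point. The pads swing forward as they close: fully open they stand 13 mm farther back than shut.
Start: joints at [61.507, 23.915, -0.59, 92.452, 0.269, 63.638, -3.037], TCP at [0.275, -0.561, 0.231] pointing down, gripper open.
Joint ranges: [-161.28, 161.28], [-22.2, 115.67], [-73.04, 71.86], [3.21, 147.25], [-68.34, 248.33], [10.77, 114.83], [-161.83, 161.83]. Speed limits (degrees/s): [108.29, 108.29, 136.94, 136.94, 172.46, 172.46, 172.46].

### API

Orientations are given as a 3x3 rotation matrix whose columns are the frame's x, y, z axes.
In Python, from workcell import r gives the robot as it stands.
- The arm moves only by the shell command python3 steer.py [FORCE], which reads ROWS from standard input. ROWS is a JSON list that holds a single list of rows (three levels of brackets), with 1 to 8 rows, each of 5 numbers: the finger opening in m, then dx, dy, dz in m, then a turn about the tool's z in degrees; each row is the pose to reach, as a shift and turn from the pose commanded when the command began, along the tool's axes at that moment; what a row does not reach only later rows make up. A row lasts 1/12 s, in which the tool goes at most 0.0417 m and 7.16 degrees, less where a joint would pass 70% of its speed; a pose out of reach is approached as far as the arm can. The fingers move at their own pace and stop on an object; FORCE is the grip in N (left out, the last holds). Time passes only in rows, so rows that do not move let the fingers close. It prints the time, the measured TCP pose, the force, the opening and the grip force at its end. Input that does not fit is refused with a message, and nothing moves.
- r.state(): the state, without advancing time (a new reading comes with each control period).
- r.capture(name): name is "scene" or "top" or "wrist"; returns a dict with "image" (384x512x3 uint8, red, green, blue), "fx", "fy", "cx", "cy" (pixels), "world_from_camera" (4x4, takes a point from camera to world coordinates); the wrist camera has in their place "hand_eye" (4x4, takes a point from camera to tool coordinates, whose origin is the TCP and whose axes are the flange's). Camera axes: x right, y down, z forward; pixel columns grow to the right and rows downward; lengths in m; the calibration is good to about 2 mm. The wrist camera is an equidistant fisheye: a pixel r from the principal point sees the ray r / f radians off the axis. A picture is of the moment at which its call begins: read the wrist's pose just before it. There is no depth.
- r.hand_in(): hands the job in; it is judged then, once.
The state is a dict: "clock": time; "joints": joint angles; "qd": joint speeds; "effort": joint torques, N m; "position": TCP position; "eef_rot": TCP orientation; "wrist_force": force on the tool from outside, world axes, zero at the start; "moment": the same for the moment, N m; "opening": finger opening in m; "grasp_force": force on a finger pad.
Only numpy, scipy, OpenCV 4.12 (cv2) and the standard library are available. Lean on these libraries where they do the work, as an engineer would, in place of code of your own. Each camera call takes 0.05 s, during which the arm holds its last target. There are 200 camera calls.

### The job

Lift the wooden tote of nuts off the jig's bed by its handle, carry it level and set it down on the cork pad, square with the pad, with all three nuts still in it. Then start the jig's crank bolt in its boss the careful way: turn it backward (anticlockwise from above), the hand kept at one height so that the bolt can sink by itself, until it drops off the end of the thread; from there turn it forward (clockwise) just one full turn. Finish holding the crank handle gripped there, the bolt started and still; leave the other things on the bench where they are.

Things in the scene. Friction and masses are not known exactly. Their poses are not given: they have to be found in the camera images.
- jig: Hold-down jig, fixed: plywood bed 300 x 330 x 18 mm, dark steel nut plate and round threaded boss (56 mm across, top 61 mm above the bench). Origin: on the bolt's axis, at the bed's underside on the bench. The bed spans x -150..150 and y -240..90 mm. The thread in the boss cannot be seen and is turned at random; its lead is 10 mm a turn.
- bolt: Steel bolt with crank, upright in the boss, 1.2 kg. Hub 40 mm across, 12 mm high; arm 22 mm wide along the body's +x to the handle, its top 11 mm above the hub's underside; counterweight reaches 39 mm to -x. Origin: on the axis at the hub's underside. At the start its thread rides on top of the boss's thread, not engaged. It turns with about 1 N at the handle and stays where it is left.
- hub (a point): Top of the hub on the bolt's axis, 17 mm above the bolt's origin. Height above the bench: 106 mm when the bolt is on the lip of the thread, 96 mm just after the drop, 86 mm after one turn forward. Turned backward, the bolt climbs 3 to 7 mm (1.9 to 4.6 rad) to the lip and drops 10 mm at once; forward from there it sinks 10 mm a turn.
- handle (a point): Centre of the crank's handle: an upright round steel sleeve 18 mm across, 30 mm long, on a pin 60 mm from the bolt's axis. It spins freely and floats on a light spring (under 1 N), 41 mm above the bolt's origin at rest, 14 mm play down and 20 mm up: held at one height, it lets the bolt climb, drop and sink. Grip its upper half from above; the pin's tip is 38 mm above this point at rest.
- turn (a joint): Turn of the bolt, rad, growing forward (clockwise from above), so it falls when the bolt is turned backward. The zero means nothing: the drop may come anywhere from -0.7 to 0.7. Starts between 2.6 and 3.9.
- tote: Open wooden tote, 170 x 100 mm, walls 45 mm high, 6 mm thick, 0.3 to 0.6 kg, with 36 mm wide end boards (186 mm over both) 116 mm high that carry a round wooden handle bar, 18 mm thick, along the tote's x with its axis 104 mm above the underside. 170 mm of bar is free between the end boards. Origin: centre of the underside. It stands on the jig's bed (18 mm) at the start. Its long axis is x.
- nut0: Loose steel nut ring, 26 mm across, 10 mm high, in the tote.
- nut1: The second such nut in the tote.
- nut2: The third such nut in the tote.
- pad: Cork pad, fixed, 240 x 170 x 4 mm, long side along its x. Origin: centre of the underside on the bench.
- tape_measure: Black tape measure 55 x 34 x 34 mm on the jig's bed beside the boss; leave alone.
- offcut: Wood offcut 75 x 35 x 18 mm on the jig's bed beside the boss; leave alone.
- screwdriver: Screwdriver on the bench; leave alone.
- hammer: Hammer on the bench; leave alone.
- glue: White glue bottle, 170 mm tall; leave alone.
- screw_jar: Glass screw jar, 85 mm tall; leave alone.
- square: Try square lying flat, blade 200 mm; leave alone.
- lath: Wooden lath 380 x 30 x 14 mm; leave alone.

How it is judged:
By the outcome, as a careful person would: the job done as asked, in the order asked, and still so for the second after the job is handed in, while the arm keeps its last pose, push and grip.
It also fails if it takes over 72 s, if anything falls off the work surface, if the arm or the gripper's body presses on something with over 40 N, if the wrist force passes 120 N, or if a joint passes its speed limit or range.

## Working session

There is one attempt and no reset: what is moved stays moved. The work goes in short steps, Python scripts to look and compute and a shell command to move; the robot and the scene stay as the last step left them, time stands still between calls to the robot, and variables do not carry over. Pictures are saved under pics/ and viewed, at most 10 in all, crops included, and the job is handed in when it is done.

```bash
ls; mkdir -p pics; python3 - <<'E'
from workcell import r
import cv2,numpy as np,json
np.set_printoptions(precision=4,suppress=True)
print(r.tcp_to_grasp); s=r.state(); print(s['clock'],s['position'],s['eef_rot'])
for n in ("scene","top"):
    c=r.capture(n); cv2.imwrite(f"pics/{n}0.png",c["image"][:,:,::-1])
    print(n,c["fx"],c["fy"],c["cx"],c["cy"]); print(np.array(c["world_from_camera"]))
    json.dump({k:np.array(v).tolist() for k,v in c.items() if k!="image"},open(f"{n}.json","w"))
    cv2.imwrite(f"pics/{n}0b.png",cv2.resize(c["image"][:,:,::-1],(800,600),interpolation=cv2.INTER_CUBIC))
E
```

```text
pics
steer.py
workcell.py
0.0187
0.0 [ 0.2749 -0.5609  0.2307] [[ 0.8979  0.4402 -0.0006]
 [ 0.4402 -0.8979  0.001 ]
 [-0.0001 -0.0012 -1.    ]]
scene 475.74083282800956 475.74083282800956 255.05340710724155 189.8500098094659
[[-0.4563  0.7239 -0.5175  1.2789]
 [ 0.8898  0.3684 -0.2693  0.371 ]
 [-0.0043 -0.5833 -0.8122  1.3063]
 [ 0.      0.      0.      1.    ]]
top 350.85632901991096 350.85632901991096 254.24340927782652 191.48045263413118
[[-0.0232 -0.9779  0.2077  0.3121]
 [-0.9997  0.023  -0.0034 -0.0104]
 [-0.0014 -0.2077 -0.9782  1.1354]
 [ 0.      0.      0.      1.    ]]
```

View pics/scene0b.png

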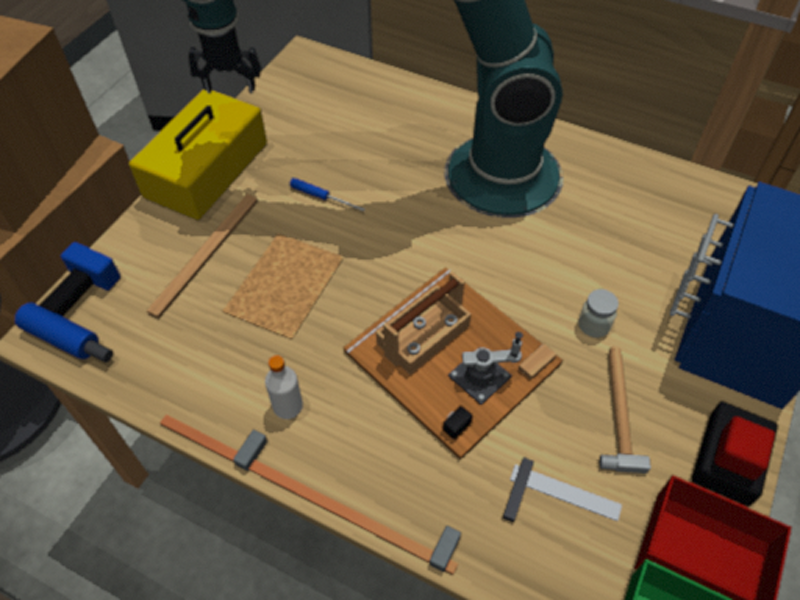

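View pics/top0b.png

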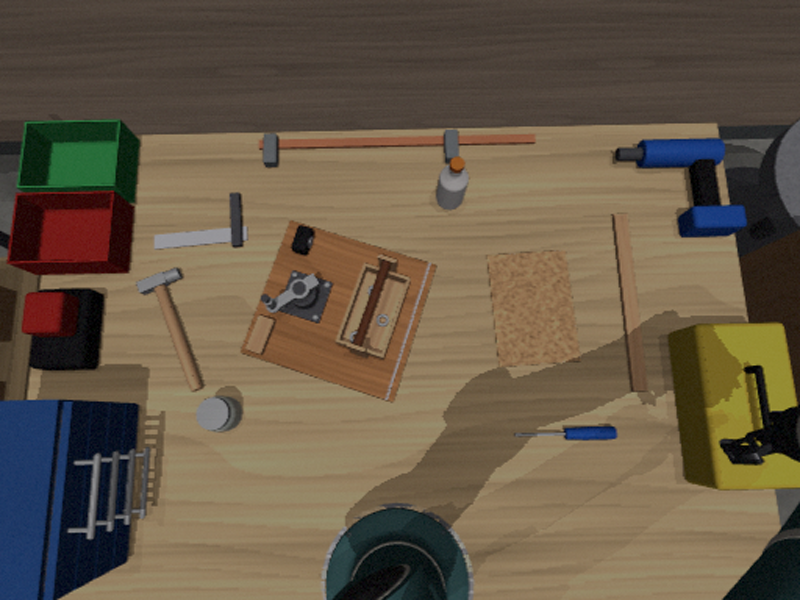

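```bash
python3 - <<'E'
import cv2
for n,x0,y0,w,h in (("scene",140,145,225,155),("top",150,135,225,125)):
    im=cv2.imread(f"pics/{n}0.png")[y0:y0+h,x0:x0+w]
    cv2.imwrite(f"pics/{n}0c.png",cv2.resize(im,None,fx=3.5,fy=3.5,interpolation=cv2.INTER_CUBIC))
E
```

```text
(no output)
```

View pics/scene0c.png

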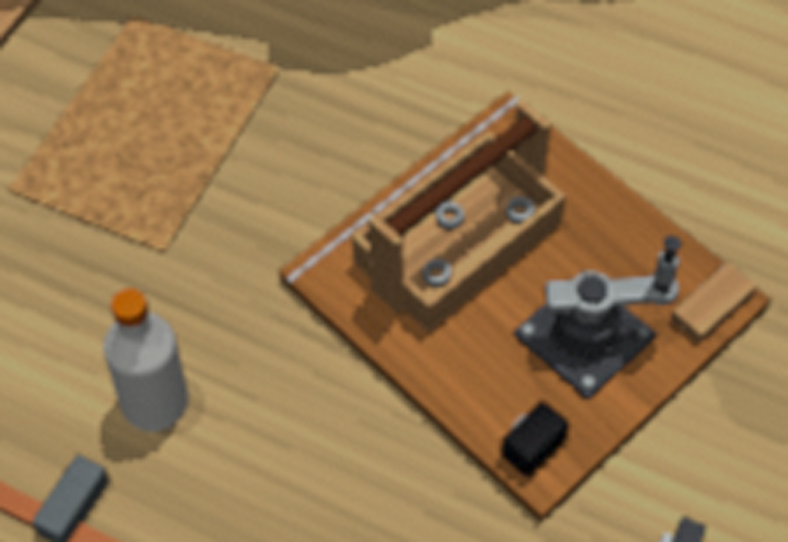

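View pics/top0c.png

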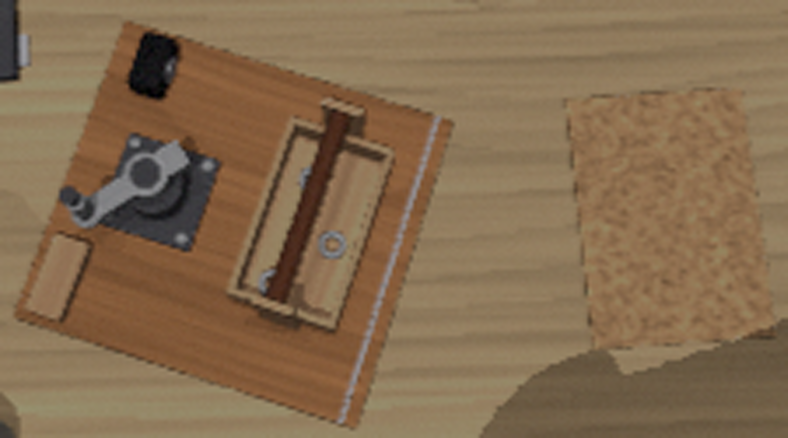

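```bash
cat > h.py <<'E'
import numpy as np,json
from scipy.optimize import least_squares
np.set_printoptions(precision=4,suppress=True)
C={n:json.load(open(n+'.json')) for n in("scene","top")}
O={"scene":(140,145),"top":(150,135)}
def ray(n,p,crop=True):
    c=C[n];u,v=p
    if crop: u,v=(u+.5)/3.5-.5+O[n][0],(v+.5)/3.5-.5+O[n][1]
    T=np.array(c["world_from_camera"]);d=T[:3,:3]@[(u-c["cx"])/c["fx"],(v-c["cy"])/c["fy"],1]
    return T[:3,3],d/np.linalg.norm(d)
def tri(R):
    A=sum(np.eye(3)-np.outer(d,d) for o,d in R);b=sum((np.eye(3)-np.outer(d,d))@o for o,d in R)
    p=np.linalg.solve(A,b);return p,max(np.linalg.norm(np.cross(p-o,d)) for o,d in R)
def plane(r,z): o,d=r;return o+d*(z-o[2])/d[2]
def ang(a,b): return np.degrees(np.arctan2(b[1]-a[1],b[0]-a[0]))
E
python3 - <<'E'
from h import *
P={"barA":((393,222),(345,112)),"barB":((535,127),(277,298)),"hub":((592,287),(147,172)),"tip":((673,243),(70,194)),"armend":((664,294),(84,214)),
"pad++":((165,250),(568,99)),"pad+-":((10,190),(743,90)),"pad--":((133,20),(775,337)),"pad-+":((278,70),(595,348)),
"jR":((283,275),(452,120)),"jD":((510,93),(352,428)),"jL":((770,298),(15,318)),"jU":((540,518),(125,20)),"nutm":((450,214),(332,244))}
Q={}
for k,(s,t) in P.items():
    p,e=tri([ray("scene",s),ray("top",t)]);Q[k]=p;print(k,p,round(e,4))
for z,ks in((.004,["pad++","pad+-","pad--","pad-+"]),(.018,["jR","jD","jL","jU"])):
    for n,i in(("scene",0),("top",1)):
        q=[plane(ray(n,P[k][i]),z) for k in ks]
        print(n,np.mean(q,0),[round(ang(q[a],q[(a+1)%4]),1) for a in range(4)],[round(np.linalg.norm(q[a]-q[(a+1)%4]),4) for a in range(4)])
print("bar ang",ang(Q["barA"],Q["barB"]),np.linalg.norm(Q["barA"]-Q["barB"]))
E
```

```text
barA [0.5983 0.0039 0.1385] 0.0019
barB [0.4437 0.0643 0.124 ] 0.0028
hub [0.5594 0.1744 0.1034] 0.0002
tip [0.5278 0.226  0.1644] 0.0003
armend [0.5276 0.2303 0.0871] 0.0016
pad++ [ 0.6445 -0.2092  0.0073] 0.0003
pad+- [ 0.6512 -0.379   0.0019] 0.0001
pad-- [ 0.4148 -0.391  -0.0037] 0.0012
pad-+ [ 0.408  -0.2226  0.002 ] 0.0011
jR [ 0.6234 -0.0961  0.0165] 0.0011
jD [0.3406 0.0019 0.0183] 0.0014
jL [0.4461 0.3077 0.018 ] 0.0007
jU [0.7312 0.2118 0.0172] 0.0016
nutm [0.5051 0.0167 0.0343] 0.0011
scene [ 0.5311 -0.2997  0.004 ] [np.float64(-86.8), np.float64(-177.5), np.float64(93.6), np.float64(3.1)] [np.float64(0.1676), np.float64(0.2325), np.float64(0.1654), np.float64(0.2336)]
top [ 0.5293 -0.2992  0.004 ] [np.float64(-88.3), np.float64(-177.9), np.float64(92.1), np.float64(2.7)] [np.float64(0.1684), np.float64(0.2371), np.float64(0.1662), np.float64(0.2384)]
scene [0.5359 0.1059 0.018 ] [np.float64(161.4), np.float64(71.0), np.float64(-18.7), np.float64(-109.5)] [np.float64(0.2985), np.float64(0.3242), np.float64(0.3015), np.float64(0.3235)]
top [0.5349 0.1069 0.018 ] [np.float64(160.5), np.float64(70.9), np.float64(-18.5), np.float64(-109.0)] [np.float64(0.3006), np.float64(0.323), np.float64(0.3), np.float64(0.328)]
bar ang 158.64782784557812 0.16661790602190166
```

```bash
cat > go.py <<'E'
# usage: go.py x y z yaw -> shift in tool axes and turn to reach it
import sys,numpy as np
from workcell import r
s=r.state();R=np.array(s["eef_rot"]);p=np.array(s["position"]);x,y,z,yaw=map(float,sys.argv[1:5])
cur=np.degrees(np.arctan2(R[1,0],R[0,0]))
print("clock",s["clock"],"pos",p.round(4),"yaw",round(cur,2),"tilt",R[:2,2].round(4),"F",np.array(s["wrist_force"]).round(2))
print("shift",(R.T@(np.array([x,y,z])-p)).round(4),"turn",round(-(yaw-cur+180)%-360+180 if 0 else -((yaw-cur+180)%360-180),2))
E
python3 - <<'E'
from h import *
q=[plane(ray("top",p),.063) for p in((298,120),(393,155),(337,328),(230,293))]
print(np.mean(q,0),[(round(ang(q[a],q[(a+1)%4]),1),round(np.linalg.norm(q[a]-q[(a+1)%4]),3)) for a in range(4)])
for a,b in (((345,112),(277,298)),): print([plane(ray("top",p),.131) for p in(a,b)])
print([plane(ray("scene",p),.131) for p in((393,222),(535,127))])
E
python3 go.py .521 .034 .23 -20
```

```text
[0.5193 0.032  0.063 ] [(np.float64(-112.2), np.float64(0.092)), (np.float64(161.0), np.float64(0.163)), (np.float64(70.6), np.float64(0.099)), (np.float64(-21.5), np.float64(0.168))]
[array([0.6012, 0.0023, 0.131 ]), array([0.4438, 0.0613, 0.131 ])]
[array([0.5934, 0.0034, 0.131 ]), array([0.4476, 0.0687, 0.131 ])]
clock 0.1 pos [ 0.275  -0.5609  0.2307] yaw 26.11 tilt [-0.0006  0.0009] F [-1.01  0.42  0.62]
shift [ 0.4828 -0.4259  0.0012] turn 46.11
```

```bash
echo '[[[0.085,0.02,-0.018,-0.01,0],[0.085,0.05,-0.045,-0.01,0],[0.085,0.08,-0.07,-0.01,0],[0.085,0.11,-0.097,-0.01,0],[0.085,0.14,-0.123,-0.01,0],[0.085,0.17,-0.15,-0.01,0],[0.085,0.2,-0.176,-0.01,0],[0.085,0.23,-0.203,-0.01,0]]]' | python3 steer.py 80
echo '[[[0.085,0.03,-0.026,0,6],[0.085,0.06,-0.053,0,12],[0.085,0.09,-0.08,0,18],[0.085,0.12,-0.107,0,24],[0.085,0.15,-0.133,0,30],[0.085,0.18,-0.16,0,36],[0.085,0.21,-0.187,0,42],[0.085,0.23,-0.205,0,46]]]' | python3 steer.py
echo '[[[0.085,0,0,0,0],[0.085,0,0,0,0]]]' | python3 steer.py
python3 - <<'E'
from workcell import r
import cv2,numpy as np,json
s=r.state();c=r.capture("wrist")
d={k:np.array(v).tolist() for k,v in c.items() if k!="image"};d["p"]=list(s["position"]);d["R"]=np.array(s["eef_rot"]).tolist()
json.dump(d,open("w1.json","w"));print(d["fx"],d["cx"],d["cy"],np.array(d["hand_eye"]).round(4))
cv2.imwrite("pics/w1.png",cv2.resize(c["image"][:,:,::-1],(800,600),interpolation=cv2.INTER_CUBIC))
E
python3 go.py .5205 .033 .103 -20.5
```

```text
clock: 0.77
position: [0.3925, -0.2758, 0.2412]
eef_rot: [[0.898, 0.44, -0.0], [0.44, -0.898, -0.0], [-0.0, -0.0, -1.0]]
wrist_force: [1.8, 0.1, -0.5]
opening: 0.0849
grasp_force: 0.0
clock: 1.43
position: [0.4982, -0.0183, 0.2412]
eef_rot: [[0.942, -0.336, -0.0], [-0.336, -0.942, -0.0], [-0.0, 0.0, -1.0]]
wrist_force: [0.1, 0.3, -0.5]
opening: 0.0848
grasp_force: 0.0
clock: 1.6
position: [0.4983, -0.0175, 0.241]
eef_rot: [[0.945, -0.327, -0.001], [-0.327, -0.945, 0.001], [-0.001, -0.0, -1.0]]
wrist_force: [-0.1, -0.0, -0.2]
opening: 0.0852
grasp_force: 0.0
297.3186396354542 250.8958842257988 190.667347385136 [[ 6.000e-04 -9.464e-01 -3.230e-01  8.360e-02]
 [ 1.000e+00  7.000e-04 -2.000e-04  3.000e-04]
 [ 5.000e-04 -3.230e-01  9.464e-01 -1.434e-01]
 [ 0.000e+00  0.000e+00  0.000e+00  1.000e+00]]
clock 1.65 pos [ 0.4979 -0.019   0.2409] yaw -19.13 tilt [-0.0009 -0.    ] F [ 0.1   0.05 -0.05]
shift [ 0.0044 -0.0566  0.1379] turn 1.37
```

View pics/w1.png

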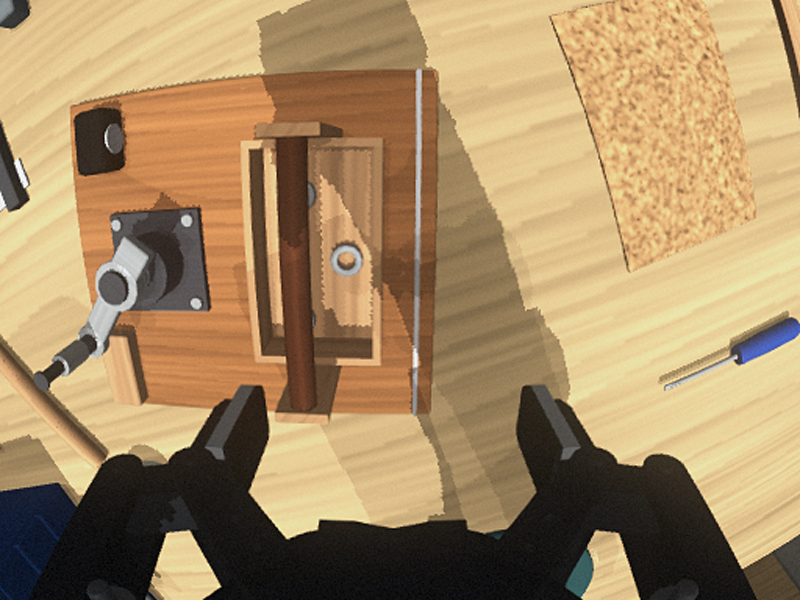

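```bash
cat >> h.py <<'E'
def wray(f,p,s=1.5625):
    d=json.load(open(f));u,v=(p[0]+.5)/s-.5,(p[1]+.5)/s-.5
    a,b=u-d["cx"],v-d["cy"];r_=np.hypot(a,b);t=r_/d["fx"]
    c=np.array([np.sin(t)*a/r_,np.sin(t)*b/r_,np.cos(t)]);H=np.array(d["hand_eye"]);R=np.array(d["R"])
    return R@H[:3,3]+d["p"],R@H[:3,:3]@c
E
python3 - <<'E'
from h import *
w=lambda p:wray("w1.json",p)
A,B=(292,137),(302,408)
for n,a,s,t in(("barA",A,(393,222),(345,112)),("barB",B,(535,127),(277,298)),("hub",(117,288),(592,287),(147,172)),("tip",(42,380),(673,243),(70,194)),("nut",(347,260),(450,214),(332,244))):
    print(n,tri([w(a),ray("top",t)]),tri([w(a),ray("scene",s),ray("top",t)]))
a,b=plane(w(A),.131),plane(w(B),.131);print("bar",a,b,(a+b)/2,ang(b,a),np.linalg.norm(a-b))
q=[plane(w(p),.063) for p in((242,142),(383,138),(381,365),(256,364))]
print("rim",np.mean(q,0),[(round(ang(q[i],q[(i+1)%4]),1),round(np.linalg.norm(q[i]-q[(i+1)%4]),3)) for i in range(4)])
q=[plane(w(p),.018) for p in((438,70),(70,107),(430,414))];print("bed",q,ang(q[2],q[0]),ang(q[1],q[0]))
E
```

```text
barA (array([0.5994, 0.0026, 0.1387]), np.float64(0.000647655740484478)) (array([0.5989, 0.0037, 0.1385]), np.float64(0.002330124944102255))
barB (array([0.444 , 0.0619, 0.1328]), np.float64(0.000821543997300088)) (array([0.4431, 0.0646, 0.1263]), np.float64(0.003249851042632069))
hub (array([0.5592, 0.1746, 0.1001]), np.float64(0.0010352712521289004)) (array([0.5589, 0.174 , 0.1016]), np.float64(0.0012112902994563639))
tip (array([0.5282, 0.2259, 0.164 ]), np.float64(0.00024066044092958174)) (array([0.528 , 0.226 , 0.1642]), np.float64(0.0005386112158768971))
nut (array([0.505 , 0.0177, 0.0322]), np.float64(5.7424813477225554e-05)) (array([0.5052, 0.0169, 0.0346]), np.float64(0.0011731447852018977))
bar [0.6006 0.0046 0.131 ] [0.4434 0.0634 0.131 ] [0.522 0.034 0.131] -20.49292540269287 0.16781126970412769
rim [0.5207 0.0354 0.063 ] [(np.float64(-109.7), np.float64(0.099)), (np.float64(160.1), np.float64(0.17)), (np.float64(71.4), np.float64(0.1)), (np.float64(-20.2), np.float64(0.171))]
bed [array([ 0.6229, -0.0978,  0.018 ]), array([0.7291, 0.2138, 0.018 ]), array([0.3393, 0.0001, 0.018 ])] -19.04043159615599 -108.83060643371539
```

```bash
python3 go.py .5215 .0343 .104 -20.4; echo '[[[0.085,0.003,-0.03,0.01,1.3],[0.085,0.005,-0.057,0.04,1.3],[0.085,0.005,-0.0575,0.07,1.3],[0.085,0.005,-0.0575,0.1,1.3],[0.085,0.005,-0.0575,0.125,1.3],[0.085,0.005,-0.0575,0.137,1.3],[0.085,0.005,-0.0575,0.137,1.3]]]' | python3 steer.py; python3 go.py .5215 .0343 .104 -20.4
```

```text
clock 1.65 pos [ 0.4979 -0.019   0.2409] yaw -19.13 tilt [-0.0009 -0.    ] F [ 0.1   0.05 -0.05]
shift [ 0.0049 -0.0581  0.1369] turn 1.27
clock: 2.23
position: [0.5203, 0.0321, 0.1021]
eef_rot: [[0.936, -0.352, -0.004], [-0.352, -0.936, -0.0], [-0.004, 0.002, -1.0]]
wrist_force: [-0.6, 0.0, 0.2]
opening: 0.0851
grasp_force: 0.0
clock 2.2333 pos [0.5203 0.0321 0.1021] yaw -20.59 tilt [-0.0041 -0.0004] F [-0.58  0.04  0.25]
shift [ 0.0003 -0.0025 -0.0019] turn -0.19
```

```bash
echo '[[[0.085,0,-0.0015,0,0],[0.06,0,-0.0015,0,0],[0.03,0,-0.0015,0,0],[0.0,0,-0.0015,0,0],[0,0,-0.0015,0,0],[0,0,-0.0015,0,0],[0,0,-0.0015,0,0],[0,0,-0.0015,0,0]]]' | python3 steer.py 90;echo '[[[0,0,0,0,0],[0,0,0,0,0],[0,0,0,0,0],[0,0,0,0,0]]]' | python3 steer.py
```

```text
clock: 2.9
position: [0.5227, 0.035, 0.1047]
eef_rot: [[0.936, -0.351, 0.001], [-0.351, -0.936, 0.0], [0.001, -0.001, -1.0]]
wrist_force: [0.6, 2.4, 5.6]
opening: 0.0153
grasp_force: 87.7
clock: 3.23
position: [0.5227, 0.0351, 0.1047]
eef_rot: [[0.937, -0.351, 0.001], [-0.351, -0.937, 0.0], [0.001, -0.001, -1.0]]
wrist_force: [1.3, 3.3, 5.7]
opening: 0.0154
grasp_force: 87.8
```

```bash
echo '[[[0,0,0,-0.002,0],[0,0,0,-0.005,0],[0,0,0,-0.01,0],[0,0,0,-0.018,0],[0,0,0,-0.026,0],[0,0,0,-0.033,0],[0,0,0,-0.038,0],[0,0,0,-0.04,0]]]' | python3 steer.py; echo '[[[0,0,0,0,0],[0,0,0,0,0]]]' | python3 steer.py;python3 - <<'E'
from workcell import r
import cv2,numpy as np,json
s=r.state();c=r.capture("wrist");e=r.capture("scene")["image"][160:300,215:365]
d={k:np.array(v).tolist() for k,v in c.items() if k!="image"};d["p"]=list(s["position"]);d["R"]=np.array(s["eef_rot"]).tolist()
json.dump(d,open("w2.json","w"))
a=cv2.resize(c["image"],(512,384));b=cv2.resize(e,None,fx=1.9,fy=1.9,interpolation=cv2.INTER_CUBIC)
m=np.zeros((384,800,3),np.uint8);m[:,:512]=a;m[:b.shape[0],512:512+b.shape[1]]=b
cv2.imwrite("pics/w2.png",m[:,:,::-1])
E
```

```text
clock: 3.9
position: [0.5227, 0.0347, 0.1454]
eef_rot: [[0.936, -0.351, 0.001], [-0.351, -0.936, -0.0], [0.001, -0.0, -1.0]]
wrist_force: [0.7, 0.3, -5.1]
opening: 0.015
grasp_force: 88.0
clock: 4.07
position: [0.5222, 0.0346, 0.1442]
eef_rot: [[0.936, -0.351, -0.0], [-0.351, -0.936, -0.0], [-0.0, 0.0, -1.0]]
wrist_force: [-1.0, 0.1, -5.4]
opening: 0.0154
grasp_force: 88.0
```

View pics/w2.png

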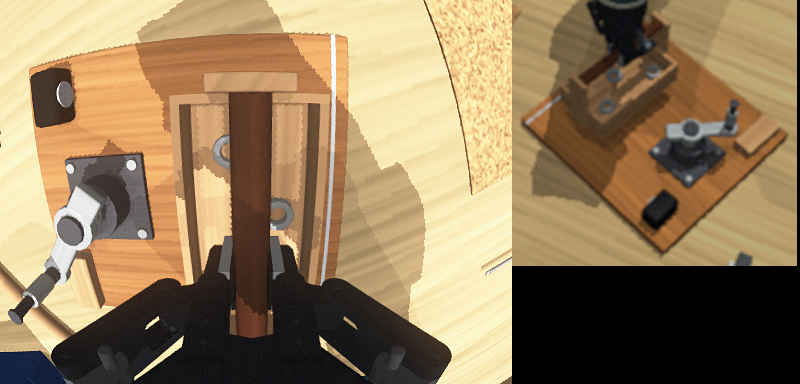

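```bash
python3 - <<'E'
from h import *
q=[plane(wray("w1.json",p),.004) for p in((551,17),(630,271),(756,217))];print(q,ang(q[1],q[0]),ang(q[2],q[1]))
# pad-+ is q1, pad++ q0, pad-- q2
print((q[0]+q[2])/2)
E
python3 go.py .530 -.2995 .165 2.6
```

```text
[array([ 0.6449, -0.2077,  0.004 ]), array([ 0.4076, -0.22  ,  0.004 ]), array([ 0.4156, -0.3871,  0.004 ])] 2.975290448043798 92.74486259186264
[ 0.5302 -0.2974  0.004 ]
clock 4.1667 pos [0.5221 0.0347 0.1439] yaw -20.56 tilt [-0.0007 -0.    ] F [-0.22  0.55 -5.9 ]
shift [ 0.1247  0.3101 -0.0211] turn -23.16
```

```bash
echo '[[[0,0.002,0.005,-0.004,0],[0,0.006,0.014,-0.01,0],[0,0.011,0.028,-0.015,0],[0,0.019,0.046,-0.019,0],[0,0.027,0.068,-0.021,0],[0,0.037,0.093,-0.021,0],[0,0.048,0.12,-0.021,0],[0,0.06,0.149,-0.021,0]]]' | python3 steer.py
echo '[[[0,0.011,0.028,0,-2],[0,0.022,0.055,0,-5],[0,0.032,0.08,0,-8],[0,0.041,0.103,0,-11.5],[0,0.049,0.123,0,-15],[0,0.056,0.14,0,-18.5],[0,0.061,0.153,0,-21.5],[0,0.064,0.16,0,-23.3]]]' | python3 steer.py
echo '[[[0,0,0,0,0],[0,0,0,0,0],[0,0,0,0,0]]]' | python3 steer.py
python3 go.py .530 -.2985 .093 2.7
python3 - <<'E'
from workcell import r
import cv2,numpy as np
b=r.capture("scene")["image"][120:260,120:320];t=r.capture("top")["image"][130:260,270:420];w=r.capture("wrist")["image"]
m=np.zeros((600,800,3),np.uint8)
def put(i,x,y,f):
    i=cv2.resize(i,None,fx=f,fy=f,interpolation=cv2.INTER_CUBIC);m[y:y+i.shape[0],x:x+i.shape[1]]=i
put(b,0,0,2);put(t,402,0,2.3);put(w,0,300,.78)
cv2.imwrite("pics/m3.png",m[:,:,::-1])
E
```

```text
clock: 4.83
position: [0.5259, -0.1278, 0.1659]
eef_rot: [[0.936, -0.351, 0.0], [-0.351, -0.936, -0.0], [0.0, 0.0, -1.0]]
wrist_force: [1.3, -0.5, -4.8]
opening: 0.0151
grasp_force: 88.1
clock: 5.5
position: [0.5288, -0.3016, 0.1655]
eef_rot: [[0.999, 0.048, -0.0], [0.048, -0.999, -0.001], [-0.0, 0.001, -1.0]]
wrist_force: [-0.2, -0.1, -6.3]
opening: 0.0151
grasp_force: 88.2
clock: 5.75
position: [0.5298, -0.2978, 0.1654]
eef_rot: [[0.999, 0.047, -0.0], [0.047, -0.999, 0.0], [-0.0, -0.0, -1.0]]
wrist_force: [0.4, -0.6, -5.3]
opening: 0.0156
grasp_force: 88.2
clock 5.75 pos [ 0.5298 -0.2978  0.1654] yaw 2.69 tilt [-0.0001  0.0003] F [ 0.35 -0.58 -5.29]
shift [0.0002 0.0008 0.0724] turn -0.01
```

View pics/m3.png

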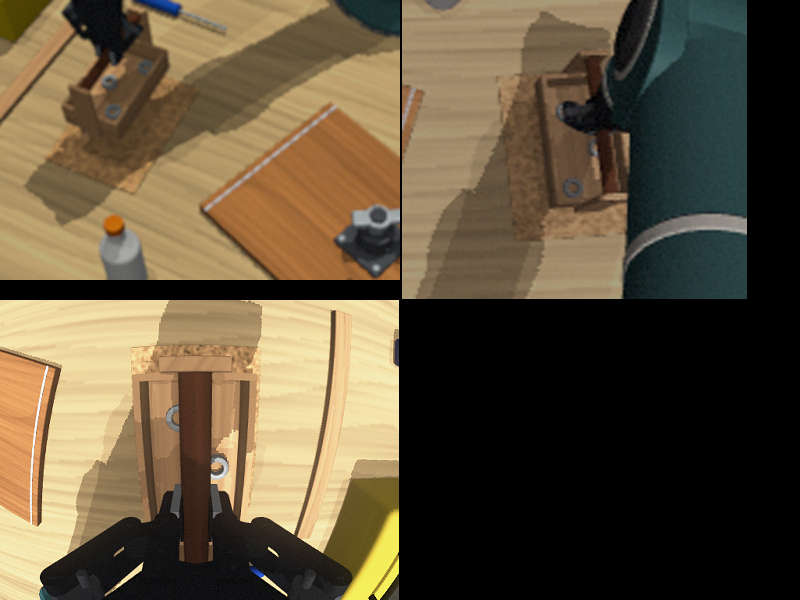

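```bash
echo '[[[0,0,0.0008,0.01,0],[0,0,0.0008,0.025,0],[0,0,0.0008,0.04,0],[0,0,0.0008,0.053,0],[0,0,0.0008,0.063,0],[0,0,0.0008,0.069,0],[0,0,0.0008,0.071,0],[0,0,0.0008,0.072,0]]]' | python3 steer.py
echo '[[[0,0,0,0.001,0],[0,0,0,0.0015,0],[0,0,0,0.002,0],[0,0,0,0.0025,0],[0,0,0,0.0025,0]]]' | python3 steer.py
```

```text
clock: 6.57
position: [0.53, -0.2989, 0.0931]
eef_rot: [[0.999, 0.048, -0.0], [0.048, -0.999, 0.0], [-0.0, -0.0, -1.0]]
wrist_force: [0.3, -0.2, -4.6]
opening: 0.0153
grasp_force: 88.2
clock: 6.98
position: [0.5302, -0.299, 0.0912]
eef_rot: [[0.999, 0.048, 0.001], [0.048, -0.999, -0.0], [0.001, 0.0, -1.0]]
wrist_force: [-0.3, 0.6, -1.7]
opening: 0.0156
grasp_force: 88.5
```

```bash
echo '[[[0,0,0,0.0005,0],[0,0,0,0.0007,0]]]' | python3 steer.py; echo '[[[0.03,0,0,0,0],[0.05,0,0,0,0],[0.085,0,0,0,0],[0.085,0,0,0,0],[0.085,0,0,0,0],[0.085,0,0,0,0]]]' | python3 steer.py;echo '[[[0.085,0,0,-0.02,0],[0.085,0,0,-0.05,0],[0.085,0,0,-0.08,0],[0.085,0,0,-0.11,0],[0.085,0,0,-0.14,0],[0.085,0,0,-0.14,0]]]' | python3 steer.py
python3 go.py .5282 .2260 .23 2.7
python3 - <<'E'
from workcell import r
import cv2,numpy as np,json
s=r.state();c=r.capture("wrist")
d={k:np.array(v).tolist() for k,v in c.items() if k!="image"};d["p"]=list(s["position"]);d["R"]=np.array(s["eef_rot"]).tolist()
json.dump(d,open("w4.json","w"))
cv2.imwrite("pics/w4.png",cv2.resize(c["image"][:,:,::-1],(800,600),interpolation=cv2.INTER_CUBIC))
E
```

```text
clock: 7.15
position: [0.5302, -0.2986, 0.0909]
eef_rot: [[0.999, 0.048, 0.0], [0.048, -0.999, 0.0], [0.0, -0.0, -1.0]]
wrist_force: [-5.8, 5.1, 12.8]
opening: 0.0156
grasp_force: 90.1
clock: 7.65
position: [0.5299, -0.2991, 0.0901]
eef_rot: [[0.999, 0.048, -0.0], [0.048, -0.999, -0.0], [-0.0, 0.0, -1.0]]
wrist_force: [-0.1, -0.2, -0.2]
opening: 0.0846
grasp_force: 0.0
clock: 8.15
position: [0.532, -0.2998, 0.236]
eef_rot: [[0.999, 0.048, 0.007], [0.048, -0.999, -0.004], [0.006, 0.004, -1.0]]
wrist_force: [0.2, -0.2, 0.4]
opening: 0.0849
grasp_force: 0.0
clock 8.15 pos [ 0.532  -0.2998  0.236 ] yaw 2.74 tilt [ 0.0066 -0.0038] F [ 0.18 -0.23  0.43]
shift [ 0.0213 -0.5254  0.004 ] turn 0.04
```

View pics/w4.png

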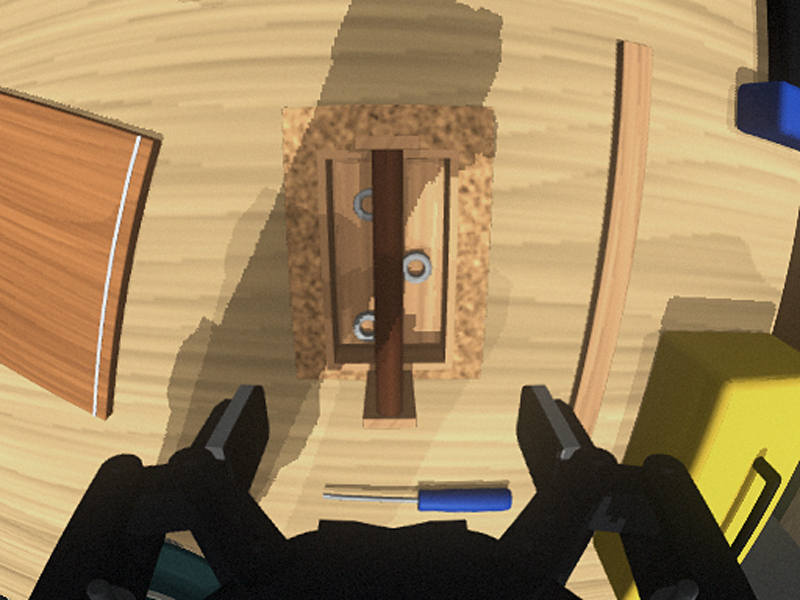

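```bash
echo '[[[0.085,0.001,-0.02,0,0],[0.085,0.003,-0.055,0,0],[0.085,0.004,-0.09,0,0],[0.085,0.006,-0.125,0,0],[0.085,0.007,-0.16,0,0],[0.085,0.009,-0.195,0,0],[0.085,0.01,-0.23,0,0],[0.085,0.011,-0.265,0,0]]]' | python3 steer.py
echo '[[[0.085,0.002,-0.035,0,0],[0.085,0.003,-0.07,0,0],[0.085,0.004,-0.105,0,0],[0.085,0.006,-0.14,0,0],[0.085,0.007,-0.175,0,1],[0.085,0.008,-0.2,0,2.7],[0.085,0.009,-0.2,0,2.7],[0.085,0.009,-0.2,0,2.7]]]' | python3 steer.py
echo '[[[0.085,0,0,0,0]]]' | python3 steer.py
cat > snap.py <<'E'
import sys,json,cv2,numpy as np
from workcell import r
for n in sys.argv[2:]:
    s=r.state();c=r.capture(n);k=f"{n}_{sys.argv[1]}"
    d={q:np.array(v).tolist() for q,v in c.items() if q!="image"};d["p"]=list(s["position"]);d["R"]=np.array(s["eef_rot"]).tolist()
    json.dump(d,open(k+".json","w"));cv2.imwrite(f"pics/{k}.png",c["image"][:,:,::-1])
E
python3 snap.py h0 wrist
cp pics/wrist_h0.png /tmp/a.png; python3 -c "
import cv2;cv2.imwrite('pics/wh0b.png',cv2.resize(cv2.imread('/tmp/a.png'),(800,600),interpolation=cv2.INTER_CUBIC))"
python3 go.py .528 .226 .114 0
```

```text
clock: 8.87
position: [0.5276, -0.0322, 0.2294]
eef_rot: [[0.999, 0.048, -0.001], [0.048, -0.999, 0.0], [-0.001, -0.0, -1.0]]
wrist_force: [0.3, 0.1, 0.4]
opening: 0.085
grasp_force: 0.0
clock: 9.53
position: [0.5272, 0.1677, 0.2293]
eef_rot: [[1.0, 0.003, -0.001], [0.003, -1.0, 0.0], [-0.001, -0.0, -1.0]]
wrist_force: [-0.2, -0.8, -0.5]
opening: 0.0853
grasp_force: 0.0
clock: 9.62
position: [0.5276, 0.1657, 0.2294]
eef_rot: [[1.0, 0.001, -0.001], [0.001, -1.0, -0.0], [-0.001, 0.0, -1.0]]
wrist_force: [0.1, -0.6, -0.3]
opening: 0.0849
grasp_force: 0.0
clock 9.6667 pos [0.5277 0.1652 0.2296] yaw -0.02 tilt [-0.0008 -0.0006] F [-0.39 -0.55 -0.5 ]
shift [ 0.0004 -0.0608  0.1155] turn -0.02
```

View pics/wh0b.png

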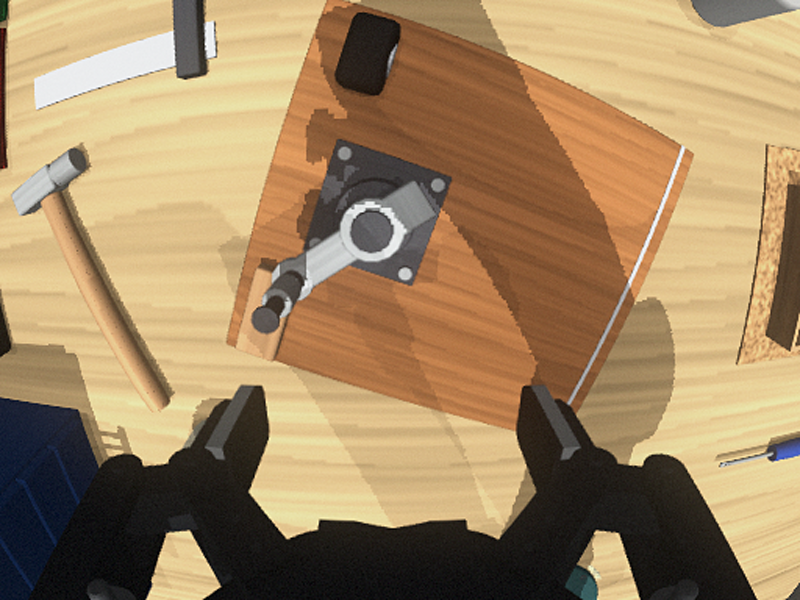

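```bash
python3 - <<'E'
from h import *
w=lambda p:wray("wrist_h0.json",p); v=lambda p:wray("w1.json",p)
for n,a,b,s,t in(("hub",(373,231),(117,288),(592,287),(147,172)),("tip",(266,319),(42,380),(673,243),(70,194))):
    print(n,tri([w(a),v(b)]),tri([w(a),ray("top",t)]),tri([w(a),ray("scene",s)]),tri([w(a),v(b),ray("scene",s),ray("top",t)]))
for z in(.099,.101,.103):print(z,plane(w((373,231)),z),plane(w((266,319)),z+.062))
q=[plane(w(p),.018) for p in((693,153),(228,345))];print(q,ang(*q[::-1]))
q=[plane(w(p),.034) for p in((344,153),(438,185),(405,274))];print((q[0]+q[2])/2)
E
```

```text
hub (array([0.5587, 0.1772, 0.0957]), np.float64(0.0006555214919575955)) (array([0.5602, 0.1762, 0.0989]), np.float64(0.0008170001635922476)) (array([0.5622, 0.1758, 0.1086]), np.float64(0.0008112839254912043)) (array([0.5592, 0.1749, 0.1009]), np.float64(0.002216650997347168))
tip (array([0.528 , 0.2285, 0.162 ]), np.float64(3.2664479496980943e-05)) (array([0.5284, 0.2271, 0.1629]), np.float64(0.0010418965343752394)) (array([0.5303, 0.2267, 0.1682]), np.float64(0.000190929069495046)) (array([0.5283, 0.2266, 0.1641]), np.float64(0.0014064524124555704))
0.099 [0.56   0.1769 0.099 ] [0.5277 0.2288 0.161 ]
0.101 [0.5604 0.1768 0.101 ] [0.5285 0.2282 0.163 ]
0.103 [0.5607 0.1768 0.103 ] [0.5292 0.2276 0.165 ]
[array([ 0.6235, -0.0959,  0.018 ]), array([0.4463, 0.3094, 0.018 ])] -66.3789737174243
[0.5602 0.178  0.034 ]
```

```bash
echo '[[[0.085,0.001,-0.035,0,0],[0.085,0.001,-0.06,0,0],[0.085,0.001,-0.062,0.02,0],[0.085,0.001,-0.062,0.045,0],[0.085,0.001,-0.062,0.07,0],[0.085,0.001,-0.062,0.095,0],[0.085,0.001,-0.062,0.11,0],[0.085,0.001,-0.062,0.115,0]]]' | python3 steer.py 40
echo '[[[0.085,0,0,0,0],[0.085,0,0,0,0]]]' | python3 steer.py; python3 go.py .5285 .2275 .114 0
```

```text
clock: 10.33
position: [0.5278, 0.2265, 0.1125]
eef_rot: [[1.0, -0.001, -0.003], [-0.001, -1.0, -0.002], [-0.003, 0.002, -1.0]]
wrist_force: [0.2, -0.4, -0.4]
opening: 0.0849
grasp_force: 0.0
clock: 10.5
position: [0.5291, 0.228, 0.1158]
eef_rot: [[1.0, -0.0, 0.0], [-0.0, -1.0, 0.0], [0.0, -0.0, -1.0]]
wrist_force: [-0.3, 0.4, 0.8]
opening: 0.085
grasp_force: 0.0
clock 10.5 pos [0.5291 0.228  0.1158] yaw -0.0 tilt [0.0005 0.0001] F [-0.27  0.42  0.8 ]
shift [-0.0006  0.0005  0.0018] turn -0.0
```

```bash
echo '[[[0.085,-0.0005,0.0005,0.0015,0],[0.05,-0.0005,0.0005,0.0015,0],[0.03,-0.0005,0.0005,0.0015,0],[0,-0.0005,0.0005,0.0015,0],[0,-0.0005,0.0005,0.0015,0],[0,-0.0005,0.0005,0.0015,0],[0,-0.0005,0.0005,0.0015,0],[0,-0.0005,0.0005,0.0015,0]]]' | python3 steer.py 40; echo '[[[0,0,0,0,0],[0,0,0,0,0],[0,0,0,0,0]]]' | python3 steer.py; python3 snap.py b0 wrist scene; python3 go.py .5285 .2275 .114 0
```

```text
clock: 11.17
position: [0.5281, 0.2283, 0.1137]
eef_rot: [[1.0, 0.001, -0.0], [0.001, -1.0, 0.0], [-0.0, -0.0, -1.0]]
wrist_force: [-0.6, 1.7, 0.7]
opening: 0.0164
grasp_force: 39.2
clock: 11.42
position: [0.528, 0.2283, 0.1136]
eef_rot: [[1.0, 0.001, -0.0], [0.001, -1.0, 0.0], [-0.0, -0.0, -1.0]]
wrist_force: [-1.5, 4.1, 0.4]
opening: 0.0165
grasp_force: 39.3
clock 11.5167 pos [0.528  0.2283 0.1136] yaw 0.06 tilt [-0.0001  0.0004] F [-0.97  4.97  0.87]
shift [ 0.0005  0.0008 -0.0004] turn 0.06
```

```bash
python3 - <<'E'
import numpy as np
t=lambda a:.06*np.array([np.cos(np.radians(a)),-np.sin(np.radians(a))])
for s,n in((121.7,7),(211.7,7)):
    print(s,[(k*15,*(t(s+15*k)-t(s)).round(4)) for k in range(1,n)])
E
```

```text
121.7 [(15, np.float64(-0.0121), np.float64(0.0099)), (30, np.float64(-0.0213), np.float64(0.0226)), (45, np.float64(-0.0269), np.float64(0.0372)), (60, np.float64(-0.0284), np.float64(0.0528)), (75, np.float64(-0.0259), np.float64(0.0683)), (90, np.float64(-0.0195), np.float64(0.0826))]
211.7 [(15, np.float64(0.0099), np.float64(0.0121)), (30, np.float64(0.0226), np.float64(0.0213)), (45, np.float64(0.0372), np.float64(0.0269)), (60, np.float64(0.0528), np.float64(0.0284)), (75, np.float64(0.0683), np.float64(0.0259)), (90, np.float64(0.0826), np.float64(0.0195))]
```

```bash
echo '[[[0,-0.0063,0.0045,0,0],[0,-0.0121,0.0099,0,0],[0,-0.0171,0.016,0,0],[0,-0.0213,0.0226,0,0]]]' | python3 steer.py; echo '[[[0,-0.0056,0.0146,0,0],[0,-0.0071,0.0302,0,0],[0,-0.0046,0.0457,0,0],[0,0.0018,0.06,0,0]]]' | python3 steer.py;echo '[[[0,0,0,0,0],[0,0,0,0,0]]]' | python3 steer.py; python3 snap.py b1 wrist scene; python3 go.py .509 .1450 .114 0
```

```text
clock: 11.85
position: [0.5069, 0.2043, 0.1138]
eef_rot: [[1.0, 0.0, 0.001], [0.0, -1.0, -0.0], [0.001, 0.0, -1.0]]
wrist_force: [8.6, -0.6, -0.3]
opening: 0.0163
grasp_force: 39.5
clock: 12.18
position: [0.5108, 0.1453, 0.115]
eef_rot: [[1.0, 0.001, 0.006], [0.001, -1.0, 0.003], [0.006, -0.003, -1.0]]
wrist_force: [22.4, 17.7, -0.5]
opening: 0.0166
grasp_force: 40.0
clock: 12.35
position: [0.5112, 0.1449, 0.1148]
eef_rot: [[1.0, -0.001, 0.005], [-0.001, -1.0, 0.002], [0.005, -0.002, -1.0]]
wrist_force: [14.0, 8.3, 1.1]
opening: 0.0165
grasp_force: 39.8
clock 12.45 pos [0.5108 0.1455 0.1147] yaw -0.01 tilt [0.0049 0.0021] F [12.51  7.74  0.16]
shift [-0.0018  0.0005  0.0007] turn -0.01
```

```bash
cat > hubz.py <<'E'
import sys,json,cv2,numpy as np
AX=np.array([.560,.1770])
def project(f,n,P):
    d=json.load(open(f));P=np.asarray(P,float)
    if n!="wrist":
        T=np.array(d["world_from_camera"]);c=(P-T[:3,3])@T[:3,:3];return np.c_[c[:,0]/c[:,2]*d["fx"]+d["cx"],c[:,1]/c[:,2]*d["fy"]+d["cy"]]
    R=np.array(d["R"]);H=np.array(d["hand_eye"]);c=((P-d["p"])@R-H[:3,3])@H[:3,:3]
    r=np.hypot(c[:,0],c[:,1]);t=np.arctan2(r,c[:,2])*d["fx"];return np.c_[c[:,0]/r*t+d["cx"],c[:,1]/r*t+d["cy"]]
a=np.radians(np.arange(0,360,5))
def prof(jf,img,n,z,ax):
    g=cv2.cvtColor(cv2.imread(img),cv2.COLOR_BGR2GRAY).astype(np.float32)
    o=[]
    for R in(.004,.008,.0105,.015,.0165,.018):
        q=project(jf,n,np.c_[ax[0]+R*np.cos(a),ax[1]+R*np.sin(a),np.full(a.size,z)]).astype(np.float32)
        o.append(cv2.remap(g,q[:,0].reshape(1,-1),q[:,1].reshape(1,-1),cv2.INTER_LINEAR))
    return np.concatenate(o)
E
python3 - <<'E'
from hubz import *
for k,n in(("wrist_h0","wrist"),("wrist_b0","wrist"),("wrist_b1","wrist"),("scene_b0","scene"),("scene_b1","scene")):
    print(k,project(k+".json",n,[[*AX,.101]]).round(1), prof(k+".json",f"pics/{k}.png",n,.101,AX).mean(1).round(0))
ims=[]
for k,n in(("wrist_b0","wrist"),("wrist_b1","wrist"),("scene_b0","scene"),("scene_b1","scene")):
    c=project(k+".json",n,[[*AX,.101]])[0];h=65 if n=="wrist" else 25
    im=cv2.imread(f"pics/{k}.png");im=cv2.getRectSubPix(im,(2*h,2*h),tuple(map(float,c)));ims.append(cv2.resize(im,(380,290) if 0 else (290,290),interpolation=cv2.INTER_CUBIC))
cv2.imwrite("pics/m5.png",np.vstack([np.hstack(ims[:2]),np.hstack(ims[2:])]))
E
```

```text
wrist_h0 [[238.4 148. ]] [ 97.  96.  94. 220. 215. 182.]
wrist_b0 [[340.4 188. ]] [ 72.  71.  71. 152. 154. 157.]
wrist_b1 [[191.9 158. ]] [ 67.  67.  74. 161. 164. 164.]
scene_b0 [[309.5 227.6]] [41. 43. 53. 84. 90. 94.]
scene_b1 [[309.5 227.6]] [37. 46. 60. 88. 93. 94.]
```

View pics/m5.png

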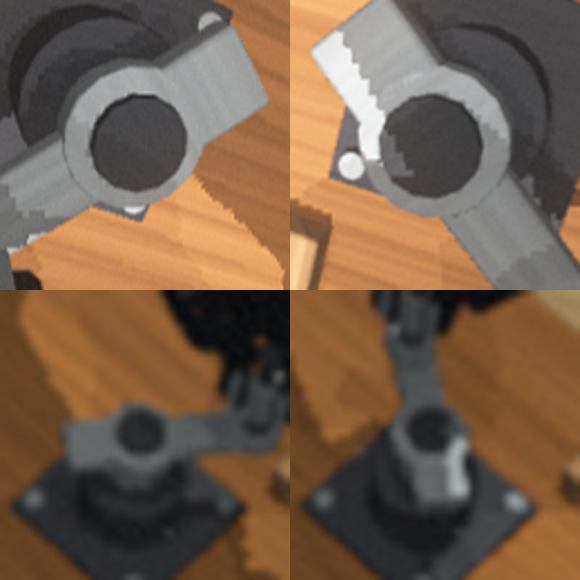

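```bash
cat > est.py <<'E'
import sys,os
from hubz import *
from scipy.optimize import minimize
def fit(k,n):
    g=cv2.GaussianBlur(cv2.cvtColor(cv2.imread(f"pics/{k}.png"),cv2.COLOR_BGR2GRAY),(0,0),.7).astype(np.float32)
    def con(p,z):
        m=[]
        for R in(.0105,.0155):
            q=project(k+".json",n,np.c_[p[0]+R*np.cos(a),p[1]+R*np.sin(a),np.full(a.size,z)]).astype(np.float32)
            m.append(cv2.remap(g,q[:,0].reshape(1,-1),q[:,1].reshape(1,-1),cv2.INTER_LINEAR)[0])
        return -np.clip(m[1]-m[0],-20,60).mean()-.0*0
    # centre at nominal height (bearing only), bounded search
    best=min(((con((AX[0]+x,AX[1]+y),.1),x,y) for x in np.arange(-.014,.0141,.001) for y in np.arange(-.014,.0141,.001)))
    s=minimize(con,[AX[0]+best[1],AX[1]+best[2]],args=(.1,),method="Nelder-Mead",options=dict(initial_simplex=AX+np.array([[best[1],best[2]],[best[1]+.001,best[2]],[best[1],best[2]+.001]])))
    d=json.load(open(k+".json"))
    o=np.array(d["world_from_camera"])[:3,3] if n!="wrist" else np.array(d["R"])@np.array(d["hand_eye"])[:3,3]+d["p"]
    P=np.array([*s.x,.1]);v=P-o;v/=-v[2]
    # height at which the bearing passes nearest the axis
    t=np.dot(P[:2]-AX,v[:2])/np.dot(v[:2],v[:2]);z=.1+t
    return s.fun,s.x,z,(o,v/np.linalg.norm(v))
if __name__=="__main__":
    for tag in sys.argv[1:]:
        R=[]
        for n in("wrist","scene","top"):
            k=f"{n}_{tag}"
            if not os.path.exists(k+".json"):continue
            f,x,z,ry=fit(k,n);print(k,"contrast",round(-f,1),"xy@.1",x.round(4),"z",round(z,4),end=" | ")
            if -f>22:R.append(ry)
        if len(R)>1:
            A=sum(np.eye(3)-np.outer(d,d) for o,d in R);b=sum((np.eye(3)-np.outer(d,d))@o for o,d in R);print("tri",np.linalg.solve(A,b).round(4),end="")
        print()
E
python3 est.py h0 b0 b1
```

```text
wrist_h0 contrast 60.0 xy@.1 [0.559 0.177] z 0.105 | 
wrist_b0 contrast 60.0 xy@.1 [0.559 0.177] z 0.1015 | scene_b0 contrast 32.3 xy@.1 [0.5586 0.1741] z 0.1034 | tri [0.5567 0.1744 0.0953]
wrist_b1 contrast 58.5 xy@.1 [0.5581 0.1794] z 0.1096 | scene_b1 contrast 32.8 xy@.1 [0.558  0.1744] z 0.1043 | tri [0.561  0.1766 0.1074]
```

```bash
python3 - <<'E'
import numpy as np
P=lambda a:np.array([.561+.06*np.cos(np.radians(a)),.1785+.06*np.sin(np.radians(a))])
s=np.array([.5087,.1447])
for A in range(234,400,20):
    print(A,[[float(x) for x in ((P(b)-s)*[1,-1]).round(4)] for b in(A-10,A)]);s=P(A)
E
```

```text
234 [[0.0091, 0.0079], [0.017, 0.0147]]
254 [[0.009, 0.0054], [0.0187, 0.0091]]
274 [[0.0103, 0.002], [0.0207, 0.0022]]
294 [[0.0103, -0.0016], [0.0202, -0.005]]
314 [[0.0091, -0.0051], [0.0173, -0.0117]]
334 [[0.0069, -0.0079], [0.0122, -0.0169]]
354 [[0.0037, -0.0098], [0.0057, -0.02]]
374 [[0.0002, -0.0105], [-0.0015, -0.0208]]
394 [[-0.0034, -0.0099], [-0.0085, -0.019]]
```

```bash
q(){ grep -E 'position|wrist_force'; }
echo '[[[0,0.0091,0.0079,0,0],[0,0.017,0.0147,0,0],[0,0.017,0.0147,0,0]]]' | python3 steer.py|q; python3 snap.py c234 wrist scene top
echo '[[[0,0.009,0.0054,0,0],[0,0.0187,0.0091,0,0],[0,0.0187,0.0091,0,0]]]' | python3 steer.py|q; python3 snap.py c254 wrist scene top
python3 est.py c234 c254
```

```text
position: [0.5274, 0.1287, 0.1138]
wrist_force: [3.8, 1.7, 0.3]
position: [0.5458, 0.1204, 0.1135]
wrist_force: [0.9, -3.7, 0.4]
wrist_c234 contrast 60.0 xy@.1 [0.558 0.177] z 0.1032 | scene_c234 contrast 43.2 xy@.1 [0.5579 0.1743] z 0.1044 | top_c234 contrast 0.4 xy@.1 [0.5552 0.1726] z 0.0779 | tri [0.56   0.1753 0.1046]
wrist_c254 contrast 60.0 xy@.1 [0.558 0.178] z 0.1037 | scene_c254 contrast 37.5 xy@.1 [0.5577 0.1738] z 0.105 | top_c254 contrast 0.4 xy@.1 [0.556 0.167] z 0.0688 | tri [0.5618 0.1751 0.1075]
```

```bash
q(){ grep -E 'position|wrist_force'; }
echo '[[[0,0.0103,0.002,0,0],[0,0.0207,0.0022,0,0],[0,0.0207,0.0022,0,0]]]' | python3 steer.py|q; python3 snap.py c274 wrist scene; python3 est.py c274
```

```text
position: [0.566, 0.1187, 0.1135]
wrist_force: [2.3, -8.2, 0.1]
wrist_c274 contrast 60.0 xy@.1 [0.558 0.179] z 0.104 | scene_c274 contrast 42.6 xy@.1 [0.5578 0.1739] z 0.1048 | tri [0.5634 0.1754 0.1094]
```

```bash
q(){ grep -E 'position|wrist_force'; }
echo '[[[0,0.0103,-0.0016,0,0],[0,0.0202,-0.005,0,0],[0,0.0202,-0.005,0,0]]]' | python3 steer.py|q; python3 snap.py c294 wrist scene; python3 est.py c294
```

```text
position: [0.5865, 0.1241, 0.1137]
wrist_force: [4.0, -7.2, -0.4]
wrist_c294 contrast 41.7 xy@.1 [0.5602 0.1804] z 0.1018 | scene_c294 contrast 41.7 xy@.1 [0.5571 0.174 ] z 0.1058 | tri [0.5661 0.1763 0.1116]
```

```bash
q(){ grep -E 'position|wrist_force'; }
echo '[[[0,0.0093,-0.0041,0,0],[0,0.0177,-0.0107,0,0],[0,0.0177,-0.0107,0,0]]]' | python3 steer.py|q; python3 snap.py c314 wrist scene; python3 est.py c314
```

```text
position: [0.604, 0.1363, 0.1138]
wrist_force: [4.7, -1.6, 0.1]
wrist_c314 contrast 22.8 xy@.1 [0.5615 0.1933] z 0.1062 | scene_c314 contrast 31.4 xy@.1 [0.5619 0.1749] z 0.098 | tri [0.584  0.1812 0.1323]
```

```bash
q(){ grep -E 'position|wrist_force'; }
echo '[[[0,0.0069,-0.0079,0,0],[0,0.0122,-0.0169,0,0],[0,0.0122,-0.0169,0,0]]]' | python3 steer.py|q; python3 snap.py c334 wrist scene top; python3 est.py c334
```

```text
position: [0.6161, 0.1542, 0.1139]
wrist_force: [4.5, 1.0, 0.6]
wrist_c334 contrast 16.5 xy@.1 [0.5493 0.1806] z 0.1115 | scene_c334 contrast 13.9 xy@.1 [0.5629 0.1847] z 0.0922 | top_c334 contrast 16.3 xy@.1 [0.5518 0.1676] z 0.0577 |
```

```bash
q(){ grep -E 'position|wrist_force'; }
echo '[[[0,-0.0053,0.009,0,0],[0,-0.0122,0.0169,0,0],[0,-0.0122,0.0169,0,0]]]' | python3 steer.py|q; python3 snap.py d314 wrist scene
echo '[[[0,-0.0082,0.0066,0,0],[0,-0.0177,0.0107,0,0],[0,-0.0177,0.0107,0,0]]]' | python3 steer.py|q; python3 snap.py d294 wrist scene; python3 est.py d314 d294
```

```text
position: [0.6018, 0.1341, 0.1133]
wrist_force: [-1.0, -1.9, 0.6]
position: [0.5846, 0.1232, 0.1135]
wrist_force: [2.0, -7.0, -0.6]
wrist_d314 contrast 23.3 xy@.1 [0.5598 0.191 ] z 0.1068 | scene_d314 contrast 30.5 xy@.1 [0.5618 0.1748] z 0.0981 | tri [0.581  0.1802 0.129 ]
wrist_d294 contrast 48.9 xy@.1 [0.5659 0.1758] z 0.0921 | scene_d294 contrast 41.4 xy@.1 [0.5634 0.1756] z 0.0953 | tri [0.5648 0.1758 0.1003]
```

```bash
python3 - <<'E'
import numpy as np
P=lambda a:np.array([.561+.06*np.cos(np.radians(a)),.1782+.06*np.sin(np.radians(a))])
s=np.array([.5843,.1243]);c=293
for A in (213,133,53,-27):
    print(A,[[0]+[float(x) for x in ((P(b)-s)*[1,-1]).round(4)]+[0,0] for b in range(c-10,A-1,-10)]);s=P(A);c=A
print([((P(b)-s)*[1,-1]).round(4).tolist() for b in(-37,-47,-55)])
E
```

```text
213 [[0, -0.0098, 0.0046, 0, 0], [0, -0.0202, 0.006, 0, 0], [0, -0.0306, 0.0057, 0, 0], [0, -0.0408, 0.0035, 0, 0], [0, -0.0505, -0.0004, 0, 0], [0, -0.0594, -0.006, 0, 0], [0, -0.0672, -0.013, 0, 0], [0, -0.0736, -0.0212, 0, 0]]
133 [[0, -0.0049, -0.0092, 0, 0], [0, -0.0081, -0.0192, 0, 0], [0, -0.0096, -0.0295, 0, 0], [0, -0.0092, -0.04, 0, 0], [0, -0.0071, -0.0502, 0, 0], [0, -0.0031, -0.0599, 0, 0], [0, 0.0024, -0.0688, 0, 0], [0, 0.0094, -0.0766, 0, 0]]
53 [[0, 0.0082, -0.0064, 0, 0], [0, 0.0175, -0.0113, 0, 0], [0, 0.0274, -0.0146, 0, 0], [0, 0.0378, -0.016, 0, 0], [0, 0.0482, -0.0157, 0, 0], [0, 0.0585, -0.0135, 0, 0], [0, 0.0682, -0.0096, 0, 0], [0, 0.077, -0.004, 0, 0]]
-27 [[0, 0.0078, 0.007, 0, 0], [0, 0.0142, 0.0152, 0, 0], [0, 0.0191, 0.0245, 0, 0], [0, 0.0224, 0.0344, 0, 0], [0, 0.0238, 0.0448, 0, 0], [0, 0.0234, 0.0552, 0, 0], [0, 0.0213, 0.0655, 0, 0], [0, 0.0174, 0.0752, 0, 0]]
[[-0.0055, 0.0089], [-0.0125, 0.0166], [-0.019, 0.0219]]
```

```bash
q(){ grep -E 'position|wrist_force|eef'; }
echo '[[[0,-0.0098,0.0046,0,0],[0,-0.0202,0.006,0,0],[0,-0.0306,0.0057,0,0],[0,-0.0408,0.0035,0,0],[0,-0.0505,-0.0004,0,0],[0,-0.0594,-0.006,0,0],[0,-0.0672,-0.013,0,0],[0,-0.0736,-0.0212,0,0]]]' | python3 steer.py|q; python3 snap.py f213 wrist scene
echo '[[[0,-0.0049,-0.0092,0,0],[0,-0.0081,-0.0192,0,0],[0,-0.0096,-0.0295,0,0],[0,-0.0092,-0.04,0,0],[0,-0.0071,-0.0502,0,0],[0,-0.0031,-0.0599,0,0],[0,0.0024,-0.0688,0,0],[0,0.0094,-0.0766,0,0]]]' | python3 steer.py|q; python3 snap.py f133 wrist scene; python3 est.py f213 f133
```

```text
position: [0.5106, 0.1462, 0.1135]
eef_rot: [[1.0, 0.001, -0.001], [0.001, -1.0, -0.0], [-0.001, 0.0, -1.0]]
wrist_force: [2.5, -1.4, -0.8]
position: [0.5215, 0.2235, 0.1136]
eef_rot: [[1.0, 0.001, -0.0], [0.001, -1.0, 0.0], [-0.0, -0.0, -1.0]]
wrist_force: [0.2, -2.6, -0.3]
wrist_f213 contrast 58.9 xy@.1 [0.5602 0.1765] z 0.0983 | scene_f213 contrast 32.1 xy@.1 [0.5638 0.1759] z 0.0945 | tri [0.5604 0.1762 0.0963]
wrist_f133 contrast 60.0 xy@.1 [0.562 0.181] z 0.089 | scene_f133 contrast 32.3 xy@.1 [0.5647 0.1761] z 0.0929 | tri [0.5576 0.1756 0.0865]
```

```bash
q(){ grep -E 'position|wrist_force|grasp'; }
echo '[[[0,0.0082,-0.0064,0,0],[0,0.0175,-0.0113,0,0],[0,0.0274,-0.0146,0,0],[0,0.0378,-0.016,0,0],[0,0.0482,-0.0157,0,0],[0,0.0585,-0.0135,0,0],[0,0.0682,-0.0096,0,0],[0,0.077,-0.004,0,0]]]' | python3 steer.py|q
echo '[[[0,0.0078,0.007,0,0],[0,0.0142,0.0152,0,0],[0,0.0191,0.0245,0,0],[0,0.0224,0.0344,0,0],[0,0.0238,0.0448,0,0],[0,0.0234,0.0552,0,0],[0,0.0213,0.0655,0,0],[0,0.0174,0.0752,0,0]]]' | python3 steer.py|q
echo '[[[0,-0.0055,0.0089,0,0],[0,-0.0125,0.0166,0,0],[0,-0.019,0.0219,0,0],[0,-0.019,0.0219,0,0],[0,-0.019,0.0219,0,0]]]' | python3 steer.py|q
python3 snap.py g wrist scene; python3 est.py g; python3 go.py .561 .1782 .114 0
```

```text
position: [0.5987, 0.2254, 0.1133]
wrist_force: [-9.1, -4.9, -0.2]
grasp_force: 40.5
position: [0.6149, 0.151, 0.1132]
wrist_force: [-10.8, 8.1, 0.2]
grasp_force: 40.6
position: [0.5961, 0.1294, 0.1137]
wrist_force: [-4.8, 4.8, -0.3]
grasp_force: 40.6
wrist_g contrast 26.0 xy@.1 [0.5538 0.1874] z 0.1113 | scene_g contrast 40.9 xy@.1 [0.5685 0.1773] z 0.0864 | tri [0.5775 0.1793 0.1232]
clock 18.7833 pos [0.5963 0.1296 0.1137] yaw 0.07 tilt [-0.0006  0.0012] F [-5.76  5.55  0.09]
shift [-0.0353 -0.0487 -0.0003] turn 0.07
```

```bash
echo '[[[0,-0.0006,-0.0006,0,0],[0,-0.0006,-0.0006,0,0],[0,-0.0006,-0.0006,0,0],[0,-0.0006,-0.0006,0,0]]]' | python3 steer.py && python3 -c "
from workcell import r
print(r.hand_in())"
```

```text
clock: 19.12
position: [0.5962, 0.1295, 0.1137]
eef_rot: [[1.0, 0.001, 0.0], [0.001, -1.0, 0.0], [0.0, -0.0, -1.0]]
wrist_force: [-0.9, 1.9, -0.2]
opening: 0.0167
grasp_force: 40.6
the job is handed in; nothing more can be done
None
```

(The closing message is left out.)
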